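# Click the coupling sleeve onto the chocolate stirrer's spindle

## Task

Take the blue-banded aluminium coupling sleeve from the steel parts tray and slide it, brass-ringed end down, onto the upright spindle of the white stirrer drive, pressing it down against the sprung ring and past the sprung balls until they click into its groove, then let go: it must stay down by itself. Go gently by feel, as the depth of the click is not known and pressing the sleeve on the drive with more than 25 N, jolts included, damages it; about 15 N is enough. Then push the red-knobbed engage lever fully over to its far side, and leave the other things in the parts tray where they are.

Things in the scene. Friction and masses are not known exactly. Their poses are not given: they have to be found in the camera images.
- sleeve: the coupling sleeve: an aluminium tube 100 mm tall, 36 mm outside diameter, through-bore 23 mm, about 0.14 kg, with a blue band 64 to 98 mm above its underside and a thin brass ring 4 to 8 mm above it; stands upright in the tray, brass ring down. Origin: centre of its underside, z up along the bore. In the bore, 11.5 to 21.5 mm above the underside, runs a groove for the detent balls
- sleeve_top (a point): centre of the sleeve's upper end, 100 mm above its underside
- drive: the stirrer drive: white housing 170 x 270 x 50 mm (x, y, z), fixed to the counter. Origin: centre of its underside; its x axis points to its far side (away from the robot, with some yaw). On its top stand the spindle, 55 mm from the origin along +y, and the lever, 75 mm along -y
- spindle_top (a point): centre of the tapered top end of the upright steel spindle, 114 mm above the housing top (164 mm above the counter); the spindle is 20 mm in diameter, its last 10 mm taper to 10 mm. The part of it in the guard cup bears the hidden detent
- engage (a joint): angle of the engage lever: 0 = leaning to the near side, 1.0 rad = fully over to the far side (drive's +x); it stays where it is left and moves with about 1 N at the knob
- engage_tip (a point): centre of the lever's red ball knob, 26 mm in diameter, at the end of a 10 mm thick steel rod; the rod pivots 80 mm below it about the drive's y axis, 22 mm above the housing top
- tray: the steel parts tray, 170 x 290 x 18 mm (x, y, z), floor and walls 4 mm thick, fixed; origin: centre of its underside. Sleeve, spacer and jar stand in it in a row along its y, about 95 mm apart, in any order
- spacer: a black plastic spacer ring, 48 mm diameter, 45 mm tall, in the tray; leave it. Origin: centre of its underside
- jar: a small amber jar with a brass cap, 52 mm diameter, 75 mm tall, in the tray; leave it. Origin: centre of its underside
- cup_rim (a point): on the spindle's axis, at the rim of the guard cup round its foot: 54 mm above the housing top, 44 mm inside and 52 mm outside diameter. In the cup, 2 mm below the rim, an orange sprung ring pushes the sleeve back up (about 3 N at first, 4 N fully down): an unclicked sleeve pops up again, its underside 40 mm or more above the housing top
- housing_top (a point): where the spindle's axis meets the housing top. In the cup are a hard shoulder, unseen and set anywhere from 4 to 32 mm above this point, and two sprung balls 16.5 mm above the shoulder. The push peaks at 8 to 13 N (ring included) as the foot rides over the balls, falls to 3 to 5 N, and 14 to 17 mm lower they snap into the groove; 1 to 2 mm farther the shoulder stops it hard
Mind the look-alikes: they are no part of the job. Of the things that look like the sleeve, the middle-sized one is meant.

How it is judged:
By the outcome, as a careful person would: the job done as asked, in the order asked, and still so for the second after the job is handed in, with the robot touching nothing.
It also fails if it takes over 59 s, if anything falls off the work surface, if the arm or the gripper's body presses on something with over 40 N, if the wrist force passes 120 N, or if a joint passes its speed limit or range.

## Robot

A 6-joint arm with a two-finger parallel gripper is mounted at the origin on the work surface. World frame = base frame: x ahead of the robot, y to its left, z up, the work surface at z = 0. Lengths are in m, angles in rad, forces in N, time in s.
With the tool pointing down it reaches from about 0.35 to 0.775 m from the base axis. Payload 7.3 kg.
Tool frame: the origin (TCP) lies on the centre line of the jaws, within the pads' length; the fingertips stand tip_reach ahead of it and the grasp point (between the pads) lies 6 mm ahead of it (tip_reach is the distance from the TCP to the fingertips, in m); x points along the fingers, y is the direction in which the jaws open and shut, and the axes are right-handed (so a half turn about x gives the same grasp; the last joint's range is limited). The gripper opens to 92 mm and grips with 3 to 60 N. Pads are 19 mm wide; open, the fingers measure 130 mm over their backs; the gripper's body (75 mm by 190 mm) begins 47 mm behind the grasp point.
Start: joints at [-1.265, 0.342, 1.524, -0, 1.275, -0.146], TCP at [0.229, -0.472, 0.252] pointing down, gripper open.
Joint ranges: [-2.53, 2.53], [-0.77, 2.02], [0.04, 2.7], [-1, 4.14], [0.28, 2.66], [-3.11, 3.11]. Speed limits (rad/s): [2.57, 2.57, 3.14, 3.14, 3.14, 3.14].

## Interface

Orientations are given as [roll, pitch, yaw] about the fixed x, y, z axes, in that order (R = Rz(yaw) Ry(pitch) Rx(roll)).
In Python, from cell import observe, read_camera, get_calibration, hand_in, tip_reach gives the robot as it stands. The module is installed in compiled form; this text tells all that it offers.
- The arm moves only by the shell command python3 -m crank 'ROWS' [FORCE]. ROWS is JSON, a list of rows, each an object of numbers: "fingers": the opening, from -1 (shut) to 1 (fully open); "tx", "ty", "tz": the shift along the tool's x, y, z in units of 40 mm (1.0 is 40 mm); "roll": the turn about the tool's x in units of 10 degrees (1.0 is 10 degrees). In form: [{"fingers": .., "tx": .., "ty": .., "tz": .., "roll": ..}, ...]. A call has exactly 8 rows; each row is the pose to reach, as a shift and turn from the pose commanded when the call began, along the tool's axes at that moment; what a row does not reach only later rows make up. A row lasts 1/8 s, in which the tool goes at most 62.5 mm and 10.7 degrees, less where a joint would pass 70% of its speed; a pose out of reach is approached as far as the arm can. A call with a gripper value outside its range is refused whole. The fingers move at their own pace and stop on an object; FORCE is the grip in N (left out, the last holds). Time passes only in rows, so rows that repeat a pose let the fingers close, or fill a call up. It gives the time, the measured TCP pose, the force and the opening at its end, in the units of the state.
- observe(): the state, without advancing time (a new reading comes with each control period).
- read_camera(name): name is "scene" or "top" or "wrist"; returns (picture, depth): 480x640x3 uint8, red, green, blue; 480x640 float32, m along the optical axis (not along the pixel's ray), 0 where there is no reading.
- get_calibration(name): a dict with "vertical_fov" (degrees; the focal length in pixels is half the picture's height over the tangent of half this angle, whatever the lens; pixels are square), "cx", "cy" (the principal point, pixels), "pose" (4x4, takes a point from camera to world coordinates); the wrist camera has in their place "T_tool_cam" (4x4, takes a point from camera to tool coordinates, whose origin is the TCP and whose axes are the tool frame's). Camera axes: x right, y down, z forward; pixel columns grow to the right and rows downward; lengths in m; the calibration is good to about 2 mm. A picture is of the moment at which its call begins: read the wrist's pose just before it. get_calibration takes no time and is no camera call.
- hand_in(): hands the job in, once; it reports no verdict.
The state is a dict: "time": time; "qpos": joint angles; "qvel": joint speeds; "joint_efforts": joint torques, N m; "tool_pos": TCP position; "tool_rot": TCP orientation; "contact_force": force on the tool from outside, world axes, zero at the start; "torque": the same for the moment, N m; "opening": finger opening in m.
Only numpy, scipy, OpenCV 4.12 (cv2) and the standard library are available. Lean on these libraries where they do the work, as an engineer would, in place of code of your own. Each camera call takes 0.05 s, during which the arm holds its last target. There are 200 camera calls.

## Working session

There is one attempt and no reset: what is moved stays moved. The work goes in short steps, Python scripts to look and compute and a shell command to move; the robot and the scene stay as the last step left them, time stands still between calls to the robot, and variables do not carry over. Pictures are saved under pics/ and viewed, about 8 in all and at most 12, crops included, and the job is handed in when it is done.

```bash
mkdir -p pics
python3 - <<'E'
from cell import *
import cv2,numpy as np
print(tip_reach if not callable(tip_reach) else tip_reach())
s=observe();print({k:np.round(v,3).tolist() for k,v in s.items()})
for n in("scene","top","wrist"):
    p,d=read_camera(n);c=get_calibration(n);print(n,{k:np.round(v,4).tolist() for k,v in c.items()},(d>0).mean())
    cv2.imwrite(f"pics/{n}0.png",p[:,:,::-1]);np.save(f"pics/{n}0.npy",d)
E
```

```text
0.025
{'time': 0.0, 'qpos': [-1.265, 0.343, 1.525, 0.0, 1.275, -0.146], 'qvel': [-0.002, -0.0, 0.001, -0.0, 0.0, -0.0], 'joint_efforts': [0.0, -43.124, -24.422, 0.072, 0.056, -0.0], 'tool_pos': [0.229, -0.472, 0.251], 'tool_rot': [-1.724, 1.569, 1.869], 'contact_force': [1.056, 0.43, -0.401], 'torque': [0.076, 0.003, -0.018], 'opening': 0.092}
scene {'vertical_fov': 42.4625, 'cx': 319.9516, 'cy': 241.7024, 'pose': [[0.3614, 0.608, -0.7069, 1.182], [0.9324, -0.2283, 0.2803, -0.3265], [0.009, -0.7604, -0.6494, 0.7505], [0.0, 0.0, 0.0, 1.0]]} 0.9959895833333333
top {'vertical_fov': 42.7975, 'cx': 332.0993, 'cy': 233.3612, 'pose': [[0.0057, -0.9967, 0.0814, 0.4343], [-1.0, -0.0054, 0.0032, -0.0378], [-0.0028, -0.0814, -0.9967, 1.1439], [0.0, 0.0, 0.0, 1.0]]} 0.9960546875
wrist {'vertical_fov': 64.2804, 'cx': 319.0919, 'cy': 243.6109, 'T_tool_cam': [[-0.0003, -0.2753, 0.9614, -0.1337], [1.0, 0.0003, 0.0004, -0.0006], [-0.0004, 0.9614, 0.2753, -0.0749], [0.0, 0.0, 0.0, 1.0]]} 0.9960904947916667
```

View pics/scene0.png

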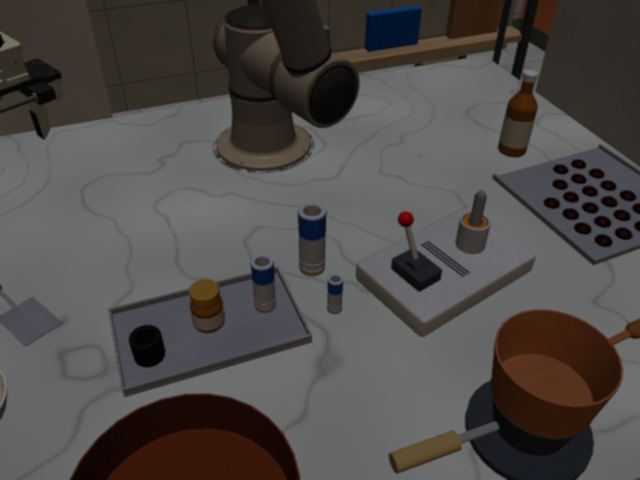

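View pics/top0.png

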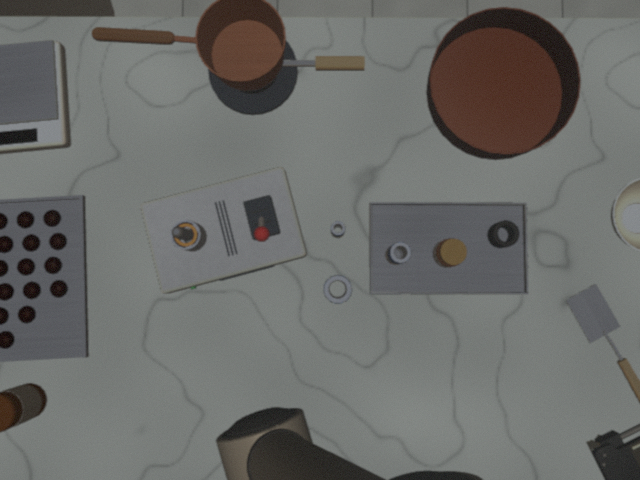

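The scene view shows the sleeve in the tray at (263,283), jar at (206,305) and spacer at (147,345). The look-alikes are at (312,240) and (335,295), the knob at (405,218) and the spindle tip at (480,195). In the top view the sleeve is at (399,253), the spindle near (182,235) and the knob at (261,234).

```bash
cat > h.py <<'E'
import numpy as np,cv2
from cell import *
from scipy.spatial.transform import Rotation as Ro
def tool():
    s=observe();T=np.eye(4);T[:3,:3]=Ro.from_euler('xyz',s['tool_rot']).as_matrix();T[:3,3]=s['tool_pos'];return T
def K(n,):
    c=get_calibration(n);return 240/np.tan(np.radians(c['vertical_fov']/2)),c['cx'],c['cy']
def cloud(d,n,T):
    f,cx,cy=K(n);v,u=np.mgrid[:480,:640]
    P=np.stack([(u-cx)/f*d,(v-cy)/f*d,d],-1);return P@T[:3,:3].T+T[:3,3]
def ray(n,T,u,v,z):
    f,cx,cy=K(n);r=T[:3,:3]@[(u-cx)/f,(v-cy)/f,1];return T[:3,3]+r*(z-T[2,3])/r[2]
def proj(n,T,p):
    f,cx,cy=K(n);q=np.linalg.inv(T)@np.r_[p,1];return q[0]/q[2]*f+cx,q[1]/q[2]*f+cy
E
cat > m0.py <<'E'
from h import *
for n in("top","scene"):
    d=np.load(f"pics/{n}0.npy");im=cv2.imread(f"pics/{n}0.png");T=get_calibration(n)['pose'];W=cloud(d,n,T)
    x,y,z=W[...,0],W[...,1],W[...,2]
    def blob(name,m,u,v,w):
        k=np.zeros_like(m);k[v-w:v+w,u-w:u+w]=1;m=(m&k&(d>0))
        if m.sum()<3:print(n,name,'none');return
        vv,uu=np.nonzero(m);(c,r)=cv2.minEnclosingCircle(np.c_[uu,vv].astype(np.float32))
        print(n,name,m.sum(),'med',np.round(np.median(W[m],0),4),'min',np.round(W[m].min(0),3),'max',np.round(W[m].max(0),3),'px',np.round(c,1),round(r,1))
        return c
    hsv=cv2.cvtColor(im,cv2.COLOR_BGR2HSV);red=((hsv[...,0]<6)|(hsv[...,0]>174))&(hsv[...,1]>180)
    S={'top':[(399,253),(182,235),(261,234),(186,235),(225,230)],'scene':[(263,265),(480,205),(405,218),(473,230),(445,265)]}[n]
    c=blob('sleeve top',(z>.097)&(z<.115),*S[0],22)
    if c: print('  ray .104',ray(n,T,*c,.104)[:2].round(4))
    c=blob('spindle>.13',(z>.125)&(z<.18),*S[1],25)
    c=blob('spindletip',(z>.155)&(z<.18),*S[1],25)
    c=blob('knob',red,*S[2],20)
    if c:print('  knob depth', np.median(W[int(c[1]),int(c[0])]), W[int(c[1]),int(c[0])].round(4))
    c=blob('rim',(z>.098)&(z<.112),*S[3],28)
    if c: print('  ray .104',ray(n,T,*c,.104)[:2].round(4))
    m=(z>.044)&(z<.056);k=np.zeros_like(m);k[S[4][1]-85:S[4][1]+85,S[4][0]-100:S[4][0]+100]=1
    print(n,'housing',cv2.minAreaRect((W[m&k][:,:2]).astype(np.float32)*1000))
E
python3 m0.py
```

```text
top sleeve top 229 med [ 0.4879 -0.15    0.1043] min [ 0.471 -0.169  0.097] max [ 0.505 -0.133  0.109] px [400.2 252.4] 10.8
  ray .104 [ 0.4873 -0.1504]
top spindle>.13 166 med [0.5151 0.2119 0.1571] min [0.506 0.206 0.126] max [0.526 0.226 0.168] px [179.5 232.5] 7.9
top spindletip 98 med [0.5153 0.2142 0.1613] min [0.508 0.206 0.155] max [0.524 0.225 0.168] px [177.8 232. ] 5.8
top knob none
top rim 405 med [0.5118 0.2099 0.1028] min [0.491 0.19  0.098] max [0.541 0.241 0.112] px [185.7 234.4] 15.3
  ray .104 [0.5161 0.2151]
top housing ((530.3023681640625, 162.208984375), (169.529541015625, 269.1617126464844), 15.34626293182373)
scene sleeve top 281 med [ 0.4922 -0.1503  0.1029] min [ 0.468 -0.168  0.097] max [ 0.509 -0.132  0.107] px [261.5 263.5] 11.8
  ray .104 [ 0.495  -0.1508]
scene spindle>.13 269 med [0.5229 0.2125 0.1469] min [0.511 0.206 0.125] max [0.529 0.225 0.166] px [480.2 201.9] 12.3
scene spindletip 80 med [0.5206 0.2146 0.1597] min [0.511 0.207 0.155] max [0.528 0.225 0.166] px [480.  194.6] 5.5
scene knob 152 med [0.5237 0.0784 0.1497] min [0.514 0.068 0.137] max [0.53  0.09  0.158] px [405.8 218.9] 7.1
  knob depth 0.15283512218756734 [0.5251 0.0765 0.1528]
scene rim 405 med [0.5245 0.2106 0.1028] min [0.492 0.19  0.098] max [0.545 0.243 0.112] px [474.4 221. ] 15.7
  ray .104 [0.5197 0.2154]
scene housing ((532.5453491210938, 163.13284301757812), (172.1489715576172, 271.7690124511719), 15.404569625854492)
```

Run:
```python
from h import *
T=tool();print(T.round(3));
for n,px in(("top",(338,290)),("scene",(312,210))):
    d=np.load(f"pics/{n}0.npy");C=get_calibration(n)['pose'];W=cloud(d,n,C)
    w=W[px[1]-20:px[1]+20,px[0]-18:px[0]+18].reshape(-1,3);m=w[:,2]>.12;q=w[m]
    if m.any():print(n,q.min(0).round(3),q.max(0).round(3))
d=T[:3,:3].T@(np.array([.489,-.1505,.20])-T[:3,3]);print('shift units',(d/.04).round(3))
```

```text
[[-0.     0.437 -0.9    0.229]
 [ 0.001 -0.9   -0.437 -0.472]
 [-1.    -0.001 -0.     0.251]
 [ 0.     0.     0.     1.   ]]
top [ 0.402 -0.068  0.121] [ 0.448 -0.022  1.144]
scene [ 0.404 -0.326  0.12 ] [ 1.182 -0.021  0.75 ]
shift units [ 1.287 -4.394 -9.354]
```

```bash
python3 -m crank '[{"fingers":1,"tx":0,"ty":-0.6,"tz":-1.3,"roll":-0.9},{"fingers":1,"tx":0,"ty":-1.2,"tz":-2.6,"roll":-1.8},{"fingers":1,"tx":0,"ty":-1.8,"tz":-3.9,"roll":-2.7},{"fingers":1,"tx":0,"ty":-2.4,"tz":-5.2,"roll":-3.6},{"fingers":1,"tx":0,"ty":-3.0,"tz":-6.5,"roll":-4.5},{"fingers":1,"tx":0,"ty":-3.6,"tz":-7.8,"roll":-5.4},{"fingers":1,"tx":0,"ty":-4.2,"tz":-9.0,"roll":-6.1},{"fingers":1,"tx":0,"ty":-4.4,"tz":-9.35,"roll":-6.4}]'
cat > look.py <<'E'
import sys
from h import *
T=tool();p,d=read_camera("wrist");C=T@get_calibration("wrist")['T_tool_cam']
n=sys.argv[1];cv2.imwrite(f"pics/{n}.png",p[:,:,::-1]);np.savez(f"pics/{n}.npz",d=d,C=C,T=T,p=p)
s=observe();print(T.round(4),'F',s['contact_force'].round(2) if hasattr(s['contact_force'],'round') else s['contact_force'],s['opening'],s['time'])
E
python3 look.py w1
python3 - <<'E'
from h import *
a=np.load('pics/w1.npz');W=cloud(a['d'],'wrist',a['C']);z=W[...,2]
m=(z>.098)&(z<.112)&(np.hypot(W[...,0]-.489,W[...,1]+.1505)<.03)
vv,uu=np.nonzero(m);print(m.sum(),W[m].min(0),W[m].max(0))
c,r=cv2.minEnclosingCircle(np.c_[uu,vv].astype(np.float32));p=ray('wrist',a['C'],*c,.104)
print(c,r,p,'radius m',r/K('wrist')[0]*a['d'][m].mean());T=tool();print('shift',T[:3,:3].T@(np.r_[p[:2],.090]-T[:3,3])/.04)
E
```

```text
time: 1.15
tool_pos: [0.49, -0.1483, 0.2514]
tool_rot: [-2.607, 1.57, 2.109]
contact_force: [-0.5, -0.8, -0.6]
opening: 0.0915
[[-3.000e-04  1.000e+00  3.800e-03  4.900e-01]
 [ 5.000e-04  3.800e-03 -1.000e+00 -1.483e-01]
 [-1.000e+00 -3.000e-04 -5.000e-04  2.514e-01]
 [ 0.000e+00  0.000e+00  0.000e+00  1.000e+00]] F [-0.73  1.11 -0.55] 0.09215389819466661 1.2
1117 [ 0.47177672 -0.16527077  0.09811881] [ 0.50795122 -0.12954133  0.10680658]
(318.4269104003906, 234.7147979736328) 23.719680786132812 [ 0.48983273 -0.14669364  0.104     ] radius m 0.018037463760433477
shift [ 4.03426842 -0.00607428 -0.03140039]
```

View pics/w1.png

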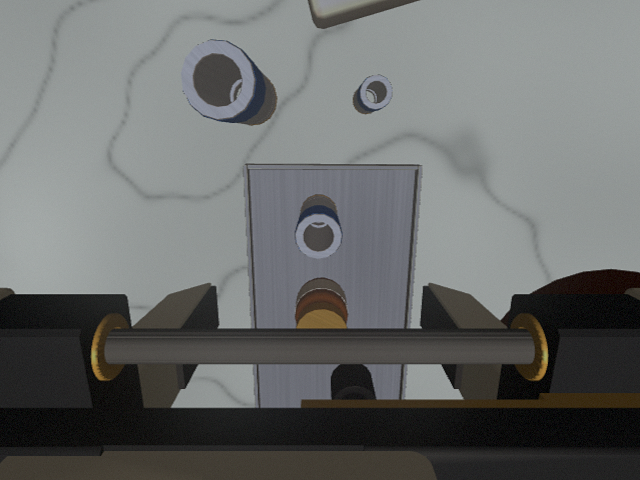

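The wrist view shows the sleeve ring at (318,235), centred between the jaws, with the jar at (322,310). The look-alikes at (220,80) and (375,92) are clear of the gripper. I'm descending.

```bash
python3 -m crank '[{"fingers":1,"tx":0.8,"ty":0,"tz":0,"roll":0},{"fingers":1,"tx":1.6,"ty":0,"tz":0,"roll":0},{"fingers":1,"tx":2.4,"ty":0,"tz":0,"roll":0},{"fingers":1,"tx":3.2,"ty":0,"tz":0,"roll":0},{"fingers":1,"tx":3.8,"ty":0,"tz":0,"roll":0},{"fingers":1,"tx":4.0,"ty":0,"tz":0,"roll":0},{"fingers":1,"tx":4.0,"ty":0,"tz":0,"roll":0},{"fingers":0,"tx":4.0,"ty":0,"tz":0,"roll":0}]' 20
python3 -m crank '[{"fingers":-0.3,"tx":0,"ty":0,"tz":0,"roll":0},{"fingers":-0.6,"tx":0,"ty":0,"tz":0,"roll":0},{"fingers":-1,"tx":0,"ty":0,"tz":0,"roll":0},{"fingers":-1,"tx":0,"ty":0,"tz":0,"roll":0},{"fingers":-1,"tx":0,"ty":0,"tz":0,"roll":0},{"fingers":-1,"tx":0,"ty":0,"tz":0,"roll":0},{"fingers":-1,"tx":0,"ty":0,"tz":0,"roll":0},{"fingers":-1,"tx":0,"ty":0,"tz":0,"roll":0}]' 40
```

```text
time: 2.2
tool_pos: [0.4893, -0.1513, 0.0927]
tool_rot: [1.055, 1.569, -0.518]
contact_force: [0.7, -0.6, 0.1]
opening: 0.0855
time: 3.2
tool_pos: [0.4889, -0.1507, 0.0917]
tool_rot: [0.946, 1.571, -0.627]
contact_force: [-0.3, 0.0, 0.4]
opening: 0.0358
```

```bash
python3 -m crank '[{"fingers":-1,"tx":-0.4,"ty":0,"tz":0,"roll":0},{"fingers":-1,"tx":-1.1,"ty":0,"tz":0,"roll":0},{"fingers":-1,"tx":-1.9,"ty":0,"tz":0,"roll":0},{"fingers":-1,"tx":-2.7,"ty":0,"tz":0,"roll":0},{"fingers":-1,"tx":-3.5,"ty":0,"tz":0,"roll":0},{"fingers":-1,"tx":-4.2,"ty":0,"tz":0,"roll":0},{"fingers":-1,"tx":-4.7,"ty":0,"tz":0,"roll":0},{"fingers":-1,"tx":-4.85,"ty":0,"tz":0,"roll":0}]'
python3 look.py w2
python3 - <<'E'
from h import *
a=np.load('pics/w2.npz');T=a['T'];iT=np.linalg.inv(T);W=cloud(a['d'],'wrist',a['C']);Q=W@iT[:3,:3].T+iT[:3,3]
# sleeve top at tool x = .0877-.1 = -.0123
m=(abs(Q[...,0]+.0123)<.005)&(np.hypot(Q[...,1],Q[...,2])<.03)&(a['d']>0)
print(m.sum(),Q[m].min(0),Q[m].max(0))
vv,uu=np.nonzero(m);c,r=cv2.minEnclosingCircle(np.c_[uu,vv].astype(np.float32));print(c,r)
p=ray('wrist',a['C'],*c,T[2,3]+.0123);print('top in tool',iT@np.r_[p,1])
print('to spindle',T[:3,:3].T@(np.array([.5165,.2156,T[2,3]])-T[:3,3])/.04)
E
```

```text
time: 4.2
tool_pos: [0.4891, -0.1508, 0.2866]
tool_rot: [1.067, 1.569, -0.506]
contact_force: [0.3, 0.3, -1.9]
opening: 0.0357
[[ 1.600e-03  1.000e+00 -2.000e-03  4.891e-01]
 [-9.000e-04 -2.000e-03 -1.000e+00 -1.508e-01]
 [-1.000e+00  1.600e-03  9.000e-04  2.866e-01]
 [ 0.000e+00  0.000e+00  0.000e+00  1.000e+00]] F [ 0.8  -0.61 -0.69] 0.03564746691385635 4.25
4193 [-0.01722594 -0.02742245 -0.02154701] [-0.00731101  0.02752112  0.01517223]
(319.0, 322.5) 78.12979888916016
top in tool [-1.23090996e-02  4.40277773e-04 -1.13644845e-02  1.00000000e+00]
to spindle [-6.83316726e-03  6.67487119e-01 -9.16168130e+00]
```

View pics/w2.png

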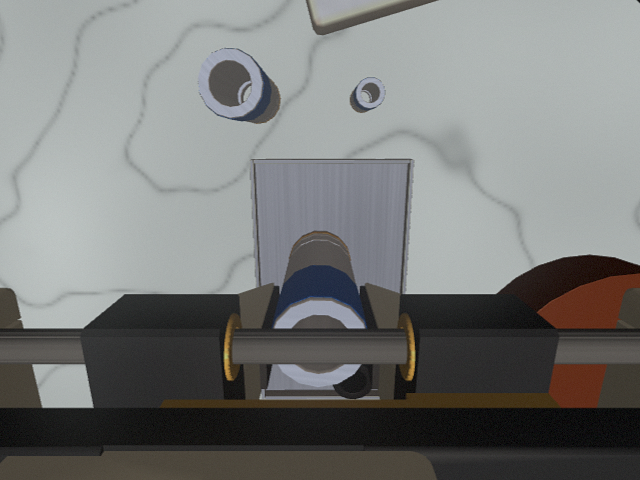

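The wrist view shows the sleeve held upright between the pads. Its top ring is centred near (319,341) with a radius of about 47 px, and the jar and spacer are undisturbed. Next I stop short of the spindle and look at it with the same camera.

```bash
python3 -m crank '[{"fingers":-1,"tx":0,"ty":0.1,"tz":-0.6,"roll":0},{"fingers":-1,"tx":0,"ty":0.2,"tz":-1.7,"roll":0},{"fingers":-1,"tx":0,"ty":0.3,"tz":-2.8,"roll":0},{"fingers":-1,"tx":0,"ty":0.4,"tz":-3.9,"roll":0},{"fingers":-1,"tx":0,"ty":0.5,"tz":-5.0,"roll":0},{"fingers":-1,"tx":0,"ty":0.6,"tz":-6.0,"roll":0},{"fingers":-1,"tx":0,"ty":0.65,"tz":-6.7,"roll":0},{"fingers":-1,"tx":0,"ty":0.67,"tz":-6.9,"roll":0}]'
python3 look.py w3
cat > m3.py <<'E'
from h import *
a=np.load('pics/w3.npz');T=a['T'];iT=np.linalg.inv(T);W=cloud(a['d'],'wrist',a['C'])
tl=lambda p:(iT@np.r_[p,1])[:3].round(4)
p=ray('wrist',a['C'],319.5,341.5,T[2,3]+.0123);print('sleeve top in tool',tl(p))
q=W-[.5165,.2156,0];r=np.hypot(q[...,0],q[...,1]);d=a['d']>0
for nm,lo,hi,zz,R in(('tip',.158,.17,.164,.02),('rim',.099,.110,.104,.04)):
    m=d&(W[...,2]>lo)&(W[...,2]<hi)&(r<R);vv,uu=np.nonzero(m)
    if m.sum()<5: print(nm,m.sum());continue
    c,rr=cv2.minEnclosingCircle(np.c_[uu,vv].astype(np.float32));p=ray('wrist',a['C'],*c,zz)
    e=cv2.fitEllipse(cv2.convexHull(np.c_[uu,vv].astype(np.int32)));pe=ray('wrist',a['C'],*e[0],zz)
    print(nm,m.sum(),c,rr,p.round(4),'ell',np.round(e[0],1),np.round(e[1],1),pe.round(4),'tool',tl(p),W[m].min(0).round(4),W[m].max(0).round(4))
E
python3 m3.py
```

```text
time: 5.25
tool_pos: [0.5157, 0.1266, 0.2844]
tool_rot: [-1.46, 1.568, -3.03]
contact_force: [0.4, -0.4, -0.7]
opening: 0.0356
[[-2.300e-03  1.000e+00  2.000e-04  5.157e-01]
 [-3.000e-04  2.000e-04 -1.000e+00  1.266e-01]
 [-1.000e+00 -2.300e-03  3.000e-04  2.844e-01]
 [ 0.000e+00  0.000e+00  0.000e+00  1.000e+00]] F [-0.82  0.75 -1.31] 0.035412209812427015 5.3
sleeve top in tool [-0.0123  0.0006 -0.0039]
tip 541 (322.6654357910156, 106.15441131591797) 14.322661399841309 [0.518  0.2185 0.164 ] ell [323.1 106.3] [25.7 28.3] [0.5183 0.2184 0.164 ] tool [ 0.1203  0.0026 -0.0919] [0.5105 0.2104 0.158 ] [0.5266 0.2268 0.1674]
rim 2078 (322.5721130371094, 110.49059295654297) 34.792415618896484 [0.5183 0.2193 0.104 ] ell [322.7 110.4] [65.9 69.6] [0.5184 0.2194 0.104 ] tool [ 0.1803  0.003  -0.0927] [0.4928 0.1933 0.099 ] [0.5437 0.2442 0.1099]
```

View pics/w3.png

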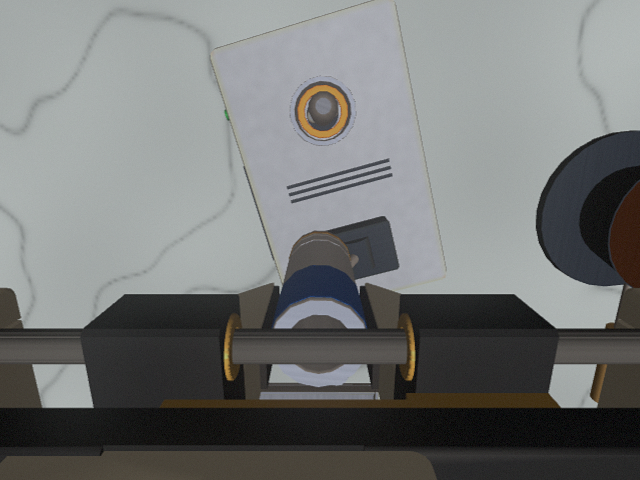

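The view shows the spindle tip at (323,106) inside the cup rim at (323,110), with the held sleeve at (319,341). Both wrist readings carry the same offset of about 3.7 mm along y. The relative shift is therefore about +2 mm in tool y and -88.5 mm in tool z.

```bash
python3 -m crank '[{"fingers":-1,"tx":0,"ty":0.01,"tz":-0.3,"roll":0},{"fingers":-1,"tx":0,"ty":0.02,"tz":-0.8,"roll":0},{"fingers":-1,"tx":0,"ty":0.03,"tz":-1.3,"roll":0},{"fingers":-1,"tx":0,"ty":0.045,"tz":-1.8,"roll":0},{"fingers":-1,"tx":0,"ty":0.045,"tz":-2.1,"roll":0},{"fingers":-1,"tx":0,"ty":0.045,"tz":-2.215,"roll":0},{"fingers":-1,"tx":0,"ty":0.045,"tz":-2.215,"roll":0},{"fingers":-1,"tx":0,"ty":0.045,"tz":-2.215,"roll":0}]'
python3 - <<'E'
from h import *
p,d=read_camera("scene");cv2.imwrite("pics/s4.png",cv2.resize(p[60:300,360:600,::-1],None,fx=2.4,fy=2.4,interpolation=cv2.INTER_CUBIC));np.save("pics/s4.npy",d)
C=get_calibration("scene")['pose']
for z in(.104,.150,.164,.2):print(z,np.round(proj("scene",C,[.517,.2154,z]),1))
print(observe()['tool_pos'],observe()['contact_force'])
E
```

```text
time: 6.3
tool_pos: [0.5183, 0.2134, 0.2857]
tool_rot: [0.13, 1.57, -1.443]
contact_force: [0.7, 0.2, -1.8]
opening: 0.0358
0.104 [473.5 220. ]
0.15 [478.3 198.1]
0.164 [479.9 191.1]
0.2 [483.9 172.6]
[0.51825795 0.21333749 0.28572374] [ 0.5285947   0.14460196 -1.80540411]
```

View pics/s4.png

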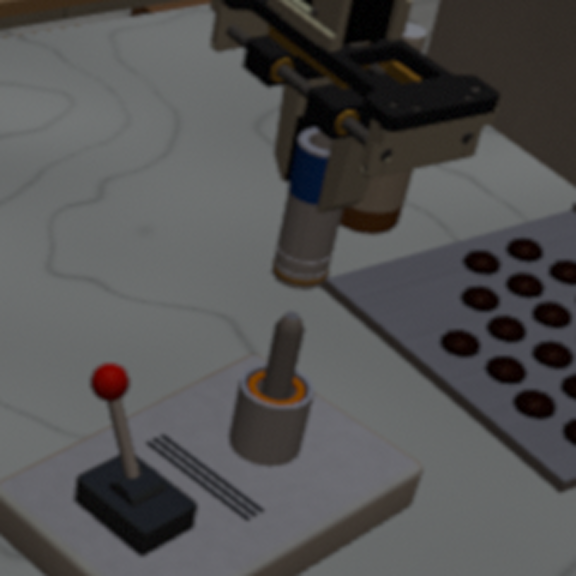

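The crop shows the sleeve foot at (302,275), directly over the spindle tip at (291,315) along the tilted image vertical. All of these sit about 2 px from prediction in the same direction, so the alignment is within about 1 mm. I'm descending slowly, in two calls.

```bash
python3 -m crank '[{"fingers":-1,"tx":0.15,"ty":0,"tz":0,"roll":0},{"fingers":-1,"tx":0.3,"ty":0,"tz":0,"roll":0},{"fingers":-1,"tx":0.45,"ty":0,"tz":0,"roll":0},{"fingers":-1,"tx":0.6,"ty":0,"tz":0,"roll":0},{"fingers":-1,"tx":0.7,"ty":0,"tz":0,"roll":0},{"fingers":-1,"tx":0.75,"ty":0,"tz":0,"roll":0},{"fingers":-1,"tx":0.8,"ty":0,"tz":0,"roll":0},{"fingers":-1,"tx":0.8,"ty":0,"tz":0,"roll":0}]'
python3 -m crank '[{"fingers":-1,"tx":0.06,"ty":0,"tz":0,"roll":0},{"fingers":-1,"tx":0.12,"ty":0,"tz":0,"roll":0},{"fingers":-1,"tx":0.18,"ty":0,"tz":0,"roll":0},{"fingers":-1,"tx":0.24,"ty":0,"tz":0,"roll":0},{"fingers":-1,"tx":0.3,"ty":0,"tz":0,"roll":0},{"fingers":-1,"tx":0.36,"ty":0,"tz":0,"roll":0},{"fingers":-1,"tx":0.4,"ty":0,"tz":0,"roll":0},{"fingers":-1,"tx":0.4,"ty":0,"tz":0,"roll":0}]'
```

```text
time: 7.35
tool_pos: [0.5182, 0.2138, 0.2536]
tool_rot: [-0.158, 1.571, -1.73]
contact_force: [0.3, -0.0, -1.2]
opening: 0.0357
time: 8.35
tool_pos: [0.5181, 0.2141, 0.2375]
tool_rot: [-2.549, 1.57, 2.161]
contact_force: [-0.1, 2.8, -2.6]
opening: 0.0356
```

```bash
python3 -m crank '[{"fingers":-1,"tx":0,"ty":0,"tz":-0.02,"roll":0},{"fingers":-1,"tx":0,"ty":0,"tz":-0.03,"roll":0},{"fingers":-1,"tx":0.05,"ty":0,"tz":-0.03,"roll":0},{"fingers":-1,"tx":0.1,"ty":0,"tz":-0.03,"roll":0},{"fingers":-1,"tx":0.15,"ty":0,"tz":-0.03,"roll":0},{"fingers":-1,"tx":0.2,"ty":0,"tz":-0.03,"roll":0},{"fingers":-1,"tx":0.2,"ty":0,"tz":-0.03,"roll":0},{"fingers":-1,"tx":0.2,"ty":0,"tz":-0.03,"roll":0}]'
```

```text
time: 9.35
tool_pos: [0.5182, 0.215, 0.2297]
tool_rot: [0.866, 1.571, -0.706]
contact_force: [-0.4, 0.1, -1.7]
opening: 0.0355
```

```bash
python3 -m crank '[{"fingers":-1,"tx":0.12,"ty":0,"tz":0,"roll":0},{"fingers":-1,"tx":0.25,"ty":0,"tz":0,"roll":0},{"fingers":-1,"tx":0.38,"ty":0,"tz":0,"roll":0},{"fingers":-1,"tx":0.51,"ty":0,"tz":0,"roll":0},{"fingers":-1,"tx":0.64,"ty":0,"tz":0,"roll":0},{"fingers":-1,"tx":0.75,"ty":0,"tz":0,"roll":0},{"fingers":-1,"tx":0.85,"ty":0,"tz":0,"roll":0},{"fingers":-1,"tx":0.85,"ty":0,"tz":0,"roll":0}]'
python3 - <<'E'
from h import *
print(observe()['contact_force'],observe()['tool_pos'])
E
```

```text
time: 10.35
tool_pos: [0.5181, 0.215, 0.1954]
tool_rot: [-1.201, 1.57, -2.774]
contact_force: [0.3, 0.6, -1.8]
opening: 0.0357
[ 0.27414834  0.63830599 -1.7508947 ] [0.51806988 0.21498245 0.19536054]
```

```bash
python3 -m crank '[{"fingers":-1,"tx":0.03,"ty":0,"tz":0,"roll":0},{"fingers":-1,"tx":0.06,"ty":0,"tz":0,"roll":0},{"fingers":-1,"tx":0.09,"ty":0,"tz":0,"roll":0},{"fingers":-1,"tx":0.12,"ty":0,"tz":0,"roll":0},{"fingers":-1,"tx":0.14,"ty":0,"tz":0,"roll":0},{"fingers":-1,"tx":0.16,"ty":0,"tz":0,"roll":0},{"fingers":-1,"tx":0.16,"ty":0,"tz":0,"roll":0},{"fingers":-1,"tx":0.16,"ty":0,"tz":0,"roll":0}]'
python3 -m crank '[{"fingers":-1,"tx":0.015,"ty":0,"tz":0,"roll":0},{"fingers":-1,"tx":0.03,"ty":0,"tz":0,"roll":0},{"fingers":-1,"tx":0.045,"ty":0,"tz":0,"roll":0},{"fingers":-1,"tx":0.06,"ty":0,"tz":0,"roll":0},{"fingers":-1,"tx":0.075,"ty":0,"tz":0,"roll":0},{"fingers":-1,"tx":0.075,"ty":0,"tz":0,"roll":0},{"fingers":-1,"tx":0.075,"ty":0,"tz":0,"roll":0},{"fingers":-1,"tx":0.075,"ty":0,"tz":0,"roll":0}]'
```

```text
time: 11.35
tool_pos: [0.5182, 0.215, 0.1896]
tool_rot: [1.564, 1.57, -0.009]
contact_force: [-1.3, -0.7, 2.0]
opening: 0.0355
time: 12.35
tool_pos: [0.5182, 0.215, 0.1863]
tool_rot: [0.908, 1.571, -0.664]
contact_force: [0.0, 0.7, 1.9]
opening: 0.0354
```

```bash
python3 -m crank '[{"fingers":-1,"tx":0.015,"ty":0,"tz":0,"roll":0},{"fingers":-1,"tx":0.03,"ty":0,"tz":0,"roll":0},{"fingers":-1,"tx":0.045,"ty":0,"tz":0,"roll":0},{"fingers":-1,"tx":0.06,"ty":0,"tz":0,"roll":0},{"fingers":-1,"tx":0.075,"ty":0,"tz":0,"roll":0},{"fingers":-1,"tx":0.075,"ty":0,"tz":0,"roll":0},{"fingers":-1,"tx":0.075,"ty":0,"tz":0,"roll":0},{"fingers":-1,"tx":0.075,"ty":0,"tz":0,"roll":0}]'
```

```text
time: 13.35
tool_pos: [0.5182, 0.215, 0.1833]
tool_rot: [1.326, 1.571, -0.246]
contact_force: [-0.8, 0.5, 1.8]
opening: 0.0356
```

```bash
python3 -m crank '[{"fingers":-1,"tx":0.01,"ty":0,"tz":0,"roll":0},{"fingers":-1,"tx":0.02,"ty":0,"tz":0,"roll":0},{"fingers":-1,"tx":0.03,"ty":0,"tz":0,"roll":0},{"fingers":-1,"tx":0.04,"ty":0,"tz":0,"roll":0},{"fingers":-1,"tx":0.05,"ty":0,"tz":0,"roll":0},{"fingers":-1,"tx":0.05,"ty":0,"tz":0,"roll":0},{"fingers":-1,"tx":0.05,"ty":0,"tz":0,"roll":0},{"fingers":-1,"tx":0.05,"ty":0,"tz":0,"roll":0}]'
```

```text
time: 14.35
tool_pos: [0.5182, 0.2151, 0.1813]
tool_rot: [1.247, 1.571, -0.325]
contact_force: [0.6, -0.3, 2.6]
opening: 0.0355
```

```bash
python3 -m crank '[{"fingers":-1,"tx":0.01,"ty":0,"tz":0,"roll":0},{"fingers":-1,"tx":0.02,"ty":0,"tz":0,"roll":0},{"fingers":-1,"tx":0.03,"ty":0,"tz":0,"roll":0},{"fingers":-1,"tx":0.04,"ty":0,"tz":0,"roll":0},{"fingers":-1,"tx":0.05,"ty":0,"tz":0,"roll":0},{"fingers":-1,"tx":0.05,"ty":0,"tz":0,"roll":0},{"fingers":-1,"tx":0.05,"ty":0,"tz":0,"roll":0},{"fingers":-1,"tx":0.05,"ty":0,"tz":0,"roll":0}]' 18
```

```text
time: 15.35
tool_pos: [0.5182, 0.215, 0.1793]
tool_rot: [0.687, 1.571, -0.885]
contact_force: [-0.5, -0.2, 1.8]
opening: 0.0359
```

```bash
python3 -m crank '[{"fingers":-1,"tx":0.01,"ty":0,"tz":0,"roll":0},{"fingers":-1,"tx":0.02,"ty":0,"tz":0,"roll":0},{"fingers":-1,"tx":0.03,"ty":0,"tz":0,"roll":0},{"fingers":-1,"tx":0.04,"ty":0,"tz":0,"roll":0},{"fingers":-1,"tx":0.05,"ty":0,"tz":0,"roll":0},{"fingers":-1,"tx":0.05,"ty":0,"tz":0,"roll":0},{"fingers":-1,"tx":0.05,"ty":0,"tz":0,"roll":0},{"fingers":-1,"tx":0.05,"ty":0,"tz":0,"roll":0}]'
```

```text
time: 16.35
tool_pos: [0.5182, 0.215, 0.1773]
tool_rot: [-0.304, 1.571, -1.877]
contact_force: [-0.8, -0.6, 0.7]
opening: 0.036
```

```bash
python3 -m crank '[{"fingers":-1,"tx":0.01,"ty":0,"tz":0,"roll":0},{"fingers":-1,"tx":0.02,"ty":0,"tz":0,"roll":0},{"fingers":-1,"tx":0.03,"ty":0,"tz":0,"roll":0},{"fingers":-1,"tx":0.04,"ty":0,"tz":0,"roll":0},{"fingers":-1,"tx":0.05,"ty":0,"tz":0,"roll":0},{"fingers":-1,"tx":0.05,"ty":0,"tz":0,"roll":0},{"fingers":-1,"tx":0.05,"ty":0,"tz":0,"roll":0},{"fingers":-1,"tx":0.05,"ty":0,"tz":0,"roll":0}]'
```

```text
time: 17.35
tool_pos: [0.5182, 0.215, 0.1753]
tool_rot: [0.511, 1.571, -1.062]
contact_force: [-0.6, 0.5, 2.2]
opening: 0.036
```

```bash
python3 -m crank '[{"fingers":-1,"tx":0.01,"ty":0,"tz":0,"roll":0},{"fingers":-1,"tx":0.02,"ty":0,"tz":0,"roll":0},{"fingers":-1,"tx":0.03,"ty":0,"tz":0,"roll":0},{"fingers":-1,"tx":0.04,"ty":0,"tz":0,"roll":0},{"fingers":-1,"tx":0.05,"ty":0,"tz":0,"roll":0},{"fingers":-1,"tx":0.05,"ty":0,"tz":0,"roll":0},{"fingers":-1,"tx":0.05,"ty":0,"tz":0,"roll":0},{"fingers":-1,"tx":0.05,"ty":0,"tz":0,"roll":0}]'
```

```text
time: 18.35
tool_pos: [0.5182, 0.215, 0.1734]
tool_rot: [0.765, 1.571, -0.808]
contact_force: [0.1, -0.1, 4.4]
opening: 0.0357
```

```bash
python3 -m crank '[{"fingers":-1,"tx":0.005,"ty":0,"tz":0,"roll":0},{"fingers":-1,"tx":0.01,"ty":0,"tz":0,"roll":0},{"fingers":-1,"tx":0.015,"ty":0,"tz":0,"roll":0},{"fingers":-1,"tx":0.02,"ty":0,"tz":0,"roll":0},{"fingers":-1,"tx":0.025,"ty":0,"tz":0,"roll":0},{"fingers":-1,"tx":0.025,"ty":0,"tz":0,"roll":0},{"fingers":-1,"tx":0.025,"ty":0,"tz":0,"roll":0},{"fingers":-1,"tx":0.025,"ty":0,"tz":0,"roll":0}]'
```

```text
time: 19.35
tool_pos: [0.5182, 0.2151, 0.1728]
tool_rot: [1.685, 1.57, 0.112]
contact_force: [-1.8, 0.1, 7.3]
opening: 0.036
```

```bash
python3 -m crank '[{"fingers":-1,"tx":0.005,"ty":0,"tz":0,"roll":0},{"fingers":-1,"tx":0.01,"ty":0,"tz":0,"roll":0},{"fingers":-1,"tx":0.015,"ty":0,"tz":0,"roll":0},{"fingers":-1,"tx":0.02,"ty":0,"tz":0,"roll":0},{"fingers":-1,"tx":0.025,"ty":0,"tz":0,"roll":0},{"fingers":-1,"tx":0.025,"ty":0,"tz":0,"roll":0},{"fingers":-1,"tx":0.025,"ty":0,"tz":0,"roll":0},{"fingers":-1,"tx":0.025,"ty":0,"tz":0,"roll":0}]'
```

```text
time: 20.35
tool_pos: [0.5183, 0.2151, 0.1721]
tool_rot: [1.842, 1.57, 0.27]
contact_force: [-2.2, -0.9, 9.4]
opening: 0.0358
```

```bash
python3 -m crank '[{"fingers":-1,"tx":0.005,"ty":0,"tz":0,"roll":0},{"fingers":-1,"tx":0.01,"ty":0,"tz":0,"roll":0},{"fingers":-1,"tx":0.015,"ty":0,"tz":0,"roll":0},{"fingers":-1,"tx":0.02,"ty":0,"tz":0,"roll":0},{"fingers":-1,"tx":0.025,"ty":0,"tz":0,"roll":0},{"fingers":-1,"tx":0.025,"ty":0,"tz":0,"roll":0},{"fingers":-1,"tx":0.025,"ty":0,"tz":0,"roll":0},{"fingers":-1,"tx":0.025,"ty":0,"tz":0,"roll":0}]' 28
```

```text
time: 21.35
tool_pos: [0.5184, 0.2152, 0.1708]
tool_rot: [2.017, 1.57, 0.445]
contact_force: [-0.3, -0.5, 6.9]
opening: 0.0355
```

```bash
python3 -m crank '[{"fingers":-1,"tx":0.01,"ty":0,"tz":0,"roll":0},{"fingers":-1,"tx":0.02,"ty":0,"tz":0,"roll":0},{"fingers":-1,"tx":0.03,"ty":0,"tz":0,"roll":0},{"fingers":-1,"tx":0.04,"ty":0,"tz":0,"roll":0},{"fingers":-1,"tx":0.05,"ty":0,"tz":0,"roll":0},{"fingers":-1,"tx":0.05,"ty":0,"tz":0,"roll":0},{"fingers":-1,"tx":0.05,"ty":0,"tz":0,"roll":0},{"fingers":-1,"tx":0.05,"ty":0,"tz":0,"roll":0}]'
```

```text
time: 22.35
tool_pos: [0.5182, 0.2152, 0.1681]
tool_rot: [-2.703, 1.571, 2.008]
contact_force: [0.0, 2.8, 0.8]
opening: 0.0357
```

```bash
python3 -m crank '[{"fingers":-1,"tx":0.03,"ty":0,"tz":0,"roll":0},{"fingers":-1,"tx":0.06,"ty":0,"tz":0,"roll":0},{"fingers":-1,"tx":0.09,"ty":0,"tz":0,"roll":0},{"fingers":-1,"tx":0.12,"ty":0,"tz":0,"roll":0},{"fingers":-1,"tx":0.15,"ty":0,"tz":0,"roll":0},{"fingers":-1,"tx":0.18,"ty":0,"tz":0,"roll":0},{"fingers":-1,"tx":0.21,"ty":0,"tz":0,"roll":0},{"fingers":-1,"tx":0.225,"ty":0,"tz":0,"roll":0}]'
```

```text
time: 23.35
tool_pos: [0.5182, 0.2151, 0.1591]
tool_rot: [-0.031, 1.571, -1.603]
contact_force: [0.4, 3.0, 2.2]
opening: 0.0356
```

```bash
python3 -m crank '[{"fingers":-1,"tx":0.005,"ty":0,"tz":0,"roll":0},{"fingers":-1,"tx":0.01,"ty":0,"tz":0,"roll":0},{"fingers":-1,"tx":0.015,"ty":0,"tz":0,"roll":0},{"fingers":-1,"tx":0.02,"ty":0,"tz":0,"roll":0},{"fingers":-1,"tx":0.025,"ty":0,"tz":0,"roll":0},{"fingers":-1,"tx":0.03,"ty":0,"tz":0,"roll":0},{"fingers":-1,"tx":0.035,"ty":0,"tz":0,"roll":0},{"fingers":-1,"tx":0.035,"ty":0,"tz":0,"roll":0}]'
```

```text
time: 24.35
tool_pos: [0.518, 0.215, 0.1576]
tool_rot: [-1.036, 1.57, -2.609]
contact_force: [0.8, 2.6, -0.7]
opening: 0.0355
```

```bash
python3 -m crank '[{"fingers":-1,"tx":0.005,"ty":0,"tz":-0.005,"roll":0},{"fingers":-1,"tx":0.01,"ty":0,"tz":-0.01,"roll":0},{"fingers":-1,"tx":0.015,"ty":0,"tz":-0.015,"roll":0},{"fingers":-1,"tx":0.02,"ty":0,"tz":-0.015,"roll":0},{"fingers":-1,"tx":0.025,"ty":0,"tz":-0.015,"roll":0},{"fingers":-1,"tx":0.025,"ty":0,"tz":-0.015,"roll":0},{"fingers":-1,"tx":0.025,"ty":0,"tz":-0.015,"roll":0},{"fingers":-1,"tx":0.025,"ty":0,"tz":-0.015,"roll":0}]'
```

```text
time: 25.35
tool_pos: [0.518, 0.2154, 0.1566]
tool_rot: [-0.801, 1.57, -2.374]
contact_force: [1.2, -0.8, -3.6]
opening: 0.0361
```

```bash
python3 -m crank '[{"fingers":-1,"tx":0.005,"ty":0,"tz":0,"roll":0},{"fingers":-1,"tx":0.01,"ty":0,"tz":0,"roll":0},{"fingers":-1,"tx":0.015,"ty":0,"tz":0,"roll":0},{"fingers":-1,"tx":0.02,"ty":0,"tz":0,"roll":0},{"fingers":-1,"tx":0.025,"ty":0,"tz":0,"roll":0},{"fingers":-1,"tx":0.025,"ty":0,"tz":0,"roll":0},{"fingers":-1,"tx":0.025,"ty":0,"tz":0,"roll":0},{"fingers":-1,"tx":0.025,"ty":0,"tz":0,"roll":0}]'
```

```text
time: 26.35
tool_pos: [0.518, 0.2156, 0.1557]
tool_rot: [-1.132, 1.57, -2.704]
contact_force: [0.2, -0.2, -5.1]
opening: 0.0357
```

```bash
python3 -m crank '[{"fingers":-1,"tx":0.005,"ty":0,"tz":0,"roll":0},{"fingers":-1,"tx":0.01,"ty":0,"tz":0,"roll":0},{"fingers":-1,"tx":0.015,"ty":0,"tz":0,"roll":0},{"fingers":-1,"tx":0.02,"ty":0,"tz":0,"roll":0},{"fingers":-1,"tx":0.025,"ty":0,"tz":0,"roll":0},{"fingers":-1,"tx":0.025,"ty":0,"tz":0,"roll":0},{"fingers":-1,"tx":0.025,"ty":0,"tz":0,"roll":0},{"fingers":-1,"tx":0.025,"ty":0,"tz":0,"roll":0}]'
```

```text
time: 27.35
tool_pos: [0.5181, 0.2156, 0.1549]
tool_rot: [-0.978, 1.571, -2.551]
contact_force: [-2.1, -1.9, 0.2]
opening: 0.0359
```

```bash
python3 -m crank '[{"fingers":-1,"tx":0.004,"ty":0,"tz":0,"roll":0},{"fingers":-1,"tx":0.008,"ty":0,"tz":0,"roll":0},{"fingers":-1,"tx":0.012,"ty":0,"tz":0,"roll":0},{"fingers":-1,"tx":0.016,"ty":0,"tz":0,"roll":0},{"fingers":-1,"tx":0.02,"ty":0,"tz":0,"roll":0},{"fingers":-1,"tx":0.02,"ty":0,"tz":0,"roll":0},{"fingers":-1,"tx":0.02,"ty":0,"tz":0,"roll":0},{"fingers":-1,"tx":0.02,"ty":0,"tz":0,"roll":0}]'
```

```text
time: 28.35
tool_pos: [0.5184, 0.2157, 0.1542]
tool_rot: [1.77, 1.57, 0.197]
contact_force: [-2.0, -1.1, 1.0]
opening: 0.0358
```

```bash
python3 -m crank '[{"fingers":-1,"tx":0.004,"ty":0,"tz":0,"roll":0},{"fingers":-1,"tx":0.008,"ty":0,"tz":0,"roll":0},{"fingers":-1,"tx":0.012,"ty":0,"tz":0,"roll":0},{"fingers":-1,"tx":0.016,"ty":0,"tz":0,"roll":0},{"fingers":-1,"tx":0.02,"ty":0,"tz":0,"roll":0},{"fingers":-1,"tx":0.02,"ty":0,"tz":0,"roll":0},{"fingers":-1,"tx":0.02,"ty":0,"tz":0,"roll":0},{"fingers":-1,"tx":0.02,"ty":0,"tz":0,"roll":0}]'
```

```text
time: 29.35
tool_pos: [0.5183, 0.2157, 0.1533]
tool_rot: [1.647, 1.57, 0.075]
contact_force: [-0.1, -0.3, 2.4]
opening: 0.0358
```

```bash
python3 -m crank '[{"fingers":-1,"tx":0.004,"ty":0,"tz":0,"roll":0},{"fingers":-1,"tx":0.008,"ty":0,"tz":0,"roll":0},{"fingers":-1,"tx":0.012,"ty":0,"tz":0,"roll":0},{"fingers":-1,"tx":0.015,"ty":0,"tz":0,"roll":0},{"fingers":-1,"tx":0.018,"ty":0,"tz":0,"roll":0},{"fingers":-1,"tx":0.018,"ty":0,"tz":0,"roll":0},{"fingers":-1,"tx":0.018,"ty":0,"tz":0,"roll":0},{"fingers":-1,"tx":0.018,"ty":0,"tz":0,"roll":0}]'
```

```text
time: 30.35
tool_pos: [0.5183, 0.2157, 0.1533]
tool_rot: [1.716, 1.57, 0.143]
contact_force: [-1.9, 0.0, 7.0]
opening: 0.0357
```

The profile fits: the peak was 11 N near TCP 0.172, the groove then pulled the sleeve down at 0.156, and the shoulder stopped it firmly at 0.1533. I'm releasing.

```bash
python3 -m crank '[{"fingers":0.3,"tx":0,"ty":0,"tz":0,"roll":0},{"fingers":0.3,"tx":0,"ty":0,"tz":0,"roll":0},{"fingers":0.3,"tx":0,"ty":0,"tz":0,"roll":0},{"fingers":0.3,"tx":0,"ty":0,"tz":0,"roll":0},{"fingers":0.3,"tx":-0.3,"ty":0,"tz":0,"roll":0},{"fingers":0.3,"tx":-0.9,"ty":0,"tz":0,"roll":0},{"fingers":0.3,"tx":-1.6,"ty":0,"tz":0,"roll":0},{"fingers":0.3,"tx":-2.4,"ty":0,"tz":0,"roll":0}]'
python3 - <<'E'
from h import *
p,d=read_camera("scene");cv2.imwrite("pics/s5.png",cv2.resize(p[60:300,360:600,::-1],None,fx=2.4,fy=2.4,interpolation=cv2.INTER_CUBIC))
C=get_calibration("scene")['pose'];W=cloud(d,"scene",C)
m=(np.hypot(W[...,0]-.5175,W[...,1]-.2154)<.022)&(d>0)&(W[...,2]<.19);print('sleeve top z',np.percentile(W[m][:,2],[50,90,98,100]))
hsv=cv2.cvtColor(p,cv2.COLOR_RGB2HSV);red=((hsv[...,0]<6)|(hsv[...,0]>174))&(hsv[...,1]>180)
k=np.zeros(red.shape,bool);k[195:245,380:430]=1;vv,uu=np.nonzero(red&k);c,r=cv2.minEnclosingCircle(np.c_[uu,vv].astype(np.float32))
w=W[int(c[1]),int(c[0])];o=C[:3,3];print('knob',c,r,'centre',w+(w-o)/np.linalg.norm(w-o)*.013)
T=tool();print(T.round(3))
tgt=np.array([.48,.077,.149])
print('to approach',T[:3,:3].T@(tgt-T[:3,3])/.04)
E
```

```text
time: 31.35
tool_pos: [0.5181, 0.2156, 0.2502]
tool_rot: [1.617, 1.571, 0.044]
contact_force: [0.7, -0.3, 0.7]
opening: 0.0593
sleeve top z [0.14198817 0.1663182  0.16795458 0.16960304]
knob (405.5, 218.92857360839844) 7.089180946350098 centre [0.51705261 0.08145048 0.14555058]
[[ 0.008  1.    -0.002  0.52 ]
 [ 0.002 -0.002 -1.     0.216]
 [-1.     0.008 -0.002  0.255]
 [ 0.     0.     0.     1.   ]]
to approach [ 2.63499887 -1.01048379  3.48518734]
```

View pics/s5.png

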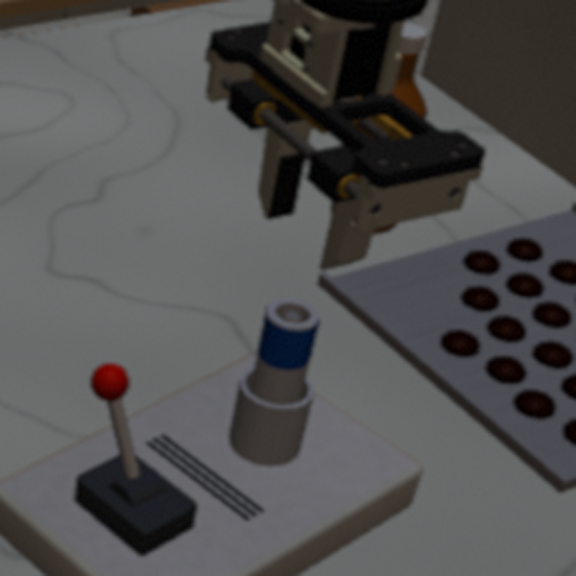

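The crop shows the sleeve staying down in the cup after release, with its top at (292,315) and z of 0.166, matching the felt depth. The knob at (110,381) is still on the near side. Now the lever.

```bash
python3 -m crank '[{"fingers":-1,"tx":0,"ty":-0.3,"tz":0.8,"roll":0},{"fingers":-1,"tx":0,"ty":-0.7,"tz":1.8,"roll":0},{"fingers":-1,"tx":0,"ty":-1.0,"tz":2.8,"roll":0},{"fingers":-1,"tx":0.4,"ty":-1.2,"tz":3.4,"roll":0},{"fingers":-1,"tx":1.2,"ty":-1.2,"tz":3.4,"roll":0},{"fingers":-1,"tx":2.0,"ty":-1.2,"tz":3.4,"roll":0},{"fingers":-1,"tx":2.5,"ty":-1.2,"tz":3.4,"roll":0},{"fingers":-1,"tx":2.5,"ty":-1.2,"tz":3.4,"roll":0}]'
python3 -m crank '[{"fingers":-1,"tx":0,"ty":0,"tz":0,"roll":0},{"fingers":-1,"tx":0,"ty":0.2,"tz":0,"roll":0},{"fingers":-1,"tx":0,"ty":0.5,"tz":-0.05,"roll":0},{"fingers":-1,"tx":0,"ty":0.8,"tz":-0.14,"roll":0},{"fingers":-1,"tx":0,"ty":1.1,"tz":-0.22,"roll":0},{"fingers":-1,"tx":0,"ty":1.4,"tz":-0.3,"roll":0},{"fingers":-1,"tx":0,"ty":1.7,"tz":-0.38,"roll":0},{"fingers":-1,"tx":0,"ty":1.85,"tz":-0.45,"roll":0}]'
python3 -m crank '[{"fingers":-1,"tx":0,"ty":0.04,"tz":-0.01,"roll":0},{"fingers":-1,"tx":0,"ty":0.08,"tz":-0.02,"roll":0},{"fingers":-1,"tx":0,"ty":0.12,"tz":-0.03,"roll":0},{"fingers":-1,"tx":0,"ty":0.16,"tz":-0.04,"roll":0},{"fingers":-1,"tx":0,"ty":0.2,"tz":-0.05,"roll":0},{"fingers":-1,"tx":0,"ty":0.22,"tz":-0.05,"roll":0},{"fingers":-1,"tx":0,"ty":0.22,"tz":-0.05,"roll":0},{"fingers":-1,"tx":0,"ty":0.22,"tz":-0.05,"roll":0}]'
cat > kn.py <<'E'
from h import *
p,d=read_camera("scene");C=get_calibration("scene")['pose'];W=cloud(d,"scene",C)
hsv=cv2.cvtColor(p,cv2.COLOR_RGB2HSV);red=((hsv[...,0]<6)|(hsv[...,0]>174))&(hsv[...,1]>180)
k=np.zeros(red.shape,bool);k[190:270,370:450]=1;vv,uu=np.nonzero(red&k);c,r=cv2.minEnclosingCircle(np.c_[uu,vv].astype(np.float32))
w=W[int(c[1]),int(c[0])];o=C[:3,3];w=w+(w-o)/np.linalg.norm(w-o)*.013
a=np.radians(15.37);x=(w-[.551,.09,.072])@[np.cos(a),np.sin(a),0];print('knob',c,r,w.round(4),'engage',np.arctan2(x,w[2]-.072)+.5)
m=(np.hypot(W[...,0]-.5175,W[...,1]-.2154)<.022)&(d>0)&(W[...,2]<.185);print('sleeve top z',np.percentile(W[m][:,2],[90,98]))
cv2.imwrite("pics/s6.png",p[:,:,::-1])
E
python3 kn.py
```

```text
time: 32.4
tool_pos: [0.4693, 0.0797, 0.148]
tool_rot: [-1.52, 1.569, -3.093]
contact_force: [-0.0, -0.6, 0.3]
opening: 0.0004
time: 33.4
tool_pos: [0.5448, 0.0977, 0.1483]
tool_rot: [-0.098, 1.571, -1.67]
contact_force: [-1.3, -0.1, -0.5]
opening: 0.0001
time: 34.4
tool_pos: [0.5528, 0.0996, 0.1486]
tool_rot: [1.199, 1.571, -0.374]
contact_force: [0.6, 0.4, -0.7]
opening: 0.0007
knob (435.5, 240.63333129882812) 7.779419422149658 [0.6261 0.0676 0.1907] engage 1.0103686940740022
sleeve top z [0.16746626 0.16856863]
```

```bash
python3 -m crank '[{"fingers":-1,"tx":0,"ty":0.02,"tz":0,"roll":0},{"fingers":-1,"tx":0,"ty":0.04,"tz":-0.01,"roll":0},{"fingers":-1,"tx":0,"ty":0.06,"tz":-0.01,"roll":0},{"fingers":-1,"tx":0,"ty":0.08,"tz":-0.02,"roll":0},{"fingers":-1,"tx":0,"ty":0.1,"tz":-0.02,"roll":0},{"fingers":-1,"tx":0,"ty":0.1,"tz":-0.02,"roll":0},{"fingers":-1,"tx":0,"ty":0.1,"tz":-0.02,"roll":0},{"fingers":-1,"tx":0,"ty":0.1,"tz":-0.02,"roll":0}]'; python3 kn.py
```

```text
time: 35.45
tool_pos: [0.5569, 0.1003, 0.1487]
tool_rot: [1.354, 1.57, -0.218]
contact_force: [0.1, -0.1, -0.4]
opening: 0.0005
knob (437.8362121582031, 242.8103485107422) 7.855075836181641 [0.631  0.068  0.1908] engage 1.0404490604126968
sleeve top z [0.16743394 0.16864026]
```

View pics/s6.png

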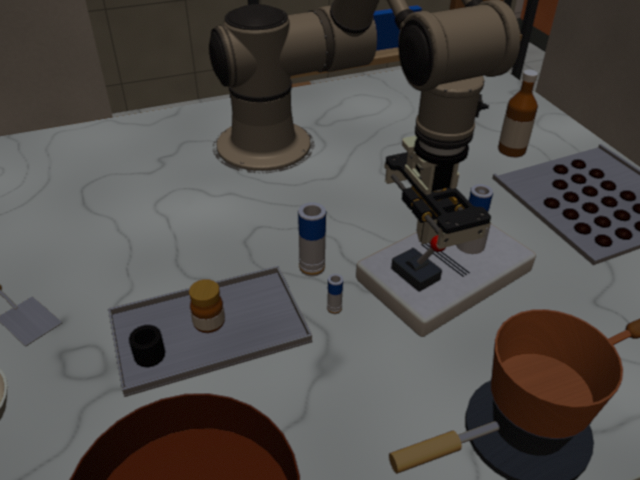

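The picture shows the jar, spacer and both look-alikes untouched, and the knob at (438,243), partly hidden by the gripper. It is still moving with the finger and there is no stop force yet, so I keep pushing.

```bash
python3 -m crank '[{"fingers":-1,"tx":0,"ty":0.02,"tz":0,"roll":0},{"fingers":-1,"tx":0,"ty":0.04,"tz":-0.01,"roll":0},{"fingers":-1,"tx":0,"ty":0.06,"tz":-0.01,"roll":0},{"fingers":-1,"tx":0,"ty":0.08,"tz":-0.02,"roll":0},{"fingers":-1,"tx":0,"ty":0.1,"tz":-0.02,"roll":0},{"fingers":-1,"tx":0,"ty":0.1,"tz":-0.02,"roll":0},{"fingers":-1,"tx":0,"ty":0.1,"tz":-0.02,"roll":0},{"fingers":-1,"tx":0,"ty":0.1,"tz":-0.02,"roll":0}]'
```

```text
time: 36.5
tool_pos: [0.5591, 0.1009, 0.1484]
tool_rot: [-1.383, 1.567, -2.956]
contact_force: [-8.3, -1.6, 3.5]
opening: 0.0008
```

```bash
python3 -m crank '[{"fingers":-1,"tx":0,"ty":0.02,"tz":0,"roll":0},{"fingers":-1,"tx":0,"ty":0.04,"tz":-0.01,"roll":0},{"fingers":-1,"tx":0,"ty":0.06,"tz":-0.01,"roll":0},{"fingers":-1,"tx":0,"ty":0.07,"tz":-0.02,"roll":0},{"fingers":-1,"tx":0,"ty":0.075,"tz":-0.02,"roll":0},{"fingers":-1,"tx":0,"ty":0.075,"tz":-0.02,"roll":0},{"fingers":-1,"tx":0,"ty":0.075,"tz":-0.02,"roll":0},{"fingers":-1,"tx":0,"ty":0.075,"tz":-0.02,"roll":0}]'
```

```text
time: 37.5
tool_pos: [0.5595, 0.101, 0.1483]
tool_rot: [-1.361, 1.56, -2.934]
contact_force: [-18.1, -5.6, 10.1]
opening: 0.0003
```

The lever is at its end stop: 18 N and no further motion. I'm backing off, lifting clear and checking.

```bash
python3 -m crank '[{"fingers":-1,"tx":0,"ty":-0.2,"tz":0,"roll":0},{"fingers":-1,"tx":0,"ty":-0.7,"tz":0,"roll":0},{"fingers":-1,"tx":0,"ty":-1.4,"tz":0,"roll":0},{"fingers":-1,"tx":0,"ty":-2.0,"tz":0,"roll":0},{"fingers":-1,"tx":-0.8,"ty":-2.3,"tz":0,"roll":0},{"fingers":-1,"tx":-1.8,"ty":-2.5,"tz":0,"roll":0},{"fingers":-1,"tx":-2.6,"ty":-2.5,"tz":0,"roll":0},{"fingers":-1,"tx":-2.8,"ty":-2.5,"tz":0,"roll":0}]'; sed -i 's/s6.png/s7.png/;s/190:270,370:450/200:290,380:480/' kn.py; python3 kn.py
```

```text
time: 38.5
tool_pos: [0.4651, 0.1023, 0.2628]
tool_rot: [1.626, 1.565, 0.053]
contact_force: [-0.1, 0.0, -0.5]
opening: 0.0003
knob (438.547607421875, 244.45237731933594) 7.845612525939941 [0.5889 0.1006 0.1434] engage 1.0038411131008287
sleeve top z [0.16629816 0.16807141]
```

View pics/s7.png

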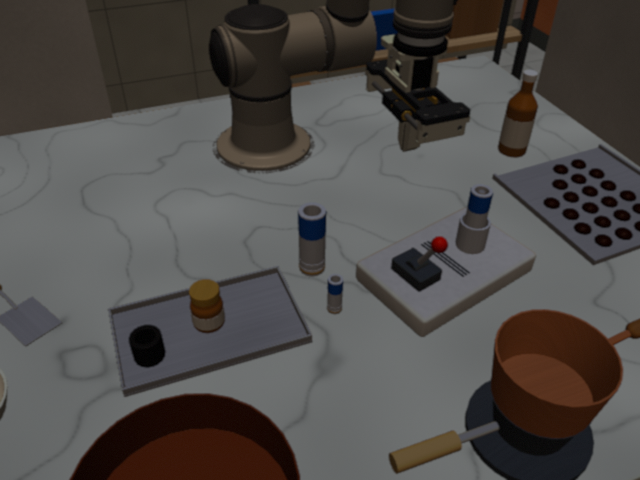

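The final view shows the sleeve seated in the cup at (475,220), and the knob over at (439,244), measured at about 1.00 rad. The jar (206,305) and spacer (147,345) are where they were, and the gripper is clear of everything.

```bash
python3 -c "from cell import hand_in;print(hand_in())"
```

```text
the job is handed in; nothing more can be done
None
```

The job is done and handed in at about 38.5 s: the sleeve is clicked onto the spindle, and the engage lever is fully over to its far side.

- **Sleeve:** I took the middle-sized, blue-banded sleeve from the tray and slid it on, brass ring down. The push peaked at about 11 N over the balls. About 16 mm lower I felt the groove pull the sleeve down, and then the hard shoulder stopped it. The highest reading at the end of a step was about 11 N, but I had no readings within the steps. After release it stayed down, with its top at z ≈ 0.167 m in the last camera check.
- **Lever:** I pushed it until it stopped moving, at about 18 N along x (about 21 N in all). After backing off, the camera put it at about 1.00 rad.
- **Everything else:** In the last picture the jar, spacer and both look-alikes had not visibly moved, and the gripper was clear of everything.
- **Disagreements:** The wrist camera read about 3.7 mm off the fixed cameras along y. I cancelled this by measuring the sleeve and the spindle with the same camera, then moved about 1.2 mm when I felt a side force. The two knob readings I took while the gripper partly hid it were unreliable, so I did not use them.

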